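Free the rusted bolt of a storage box and open its lid

ROBOT

A 6-joint arm with a two-finger parallel gripper is mounted at the origin on the work surface. World frame = base frame: x ahead of the robot, y to its left, z up, the work surface at z = 0. Lengths are in m, angles in degrees, forces in N, time in s.
With the tool pointing down it reaches from about 0.25 to 0.725 m from the base axis. Payload 9.7 kg.
Tool frame: the origin (TCP) lies midway between the tips of the shut fingers; the grasp point (between the pads) lies bot.grasp_offset behind it (bot.grasp_offset is the distance from the TCP to the grasp point, in m); x points along the fingers, y is the direction in which the jaws open and shut, and the axes are right-handed (so a half turn about x gives the same grasp; the last joint's range is limited). The gripper opens to 85 mm and grips with 20 to 120 N. Pads are 22 mm wide; open, the fingers measure 114 mm over their backs; the gripper's body (76 mm by 85 mm) begins 54 mm behind the grasp point. The pads swing forward as they close: fully open they stand 13 mm farther back than shut.
Start: joints at [-71.448, 4.979, 10.078, 95.1, 0, 90], TCP at [0.175, -0.521, 0.231] pointing down, gripper open.
Joint ranges: [-179.16, 179.16], [-48.56, 103.87], [-65.8, 70.77], [-126.05, 130.52], [-82.76, 87.17], [-180, 180]. Speed limits (degrees/s): [127.2, 127.2, 147.25, 180, 180, 180].

INTERFACE

Orientations are given as [roll, pitch, yaw] about the fixed x, y, z axes, in that order (R = Rz(yaw) Ry(pitch) Rx(roll)).
In Python, from workcell import status, camera, bot gives the robot as it stands.
- The arm moves only by the shell command python3 -m jog 'ROWS' [OPENING] [FORCE]. ROWS is text: rows parted by semicolons, each of 4 numbers parted by spaces: the shift along the tool's x, y, z in mm, then the turn about the tool's x in degrees. A call has exactly 8 rows; each row is the pose to reach, as a shift and turn from the pose commanded when the call began, along the tool's axes at that moment; what a row does not reach only later rows make up. A row lasts 1/8 s, in which the tool goes at most 62.5 mm and 10.7 degrees, less where a joint would pass 70% of its speed; a pose out of reach is approached as far as the arm can. A call with a gripper value outside its range is refused whole. OPENING is the opening, from 0 (shut) to 1 (fully open), set as the call begins (- or left out, the last holds). The fingers move at their own pace and stop on an object; FORCE is the grip in N (left out, the last holds). Time passes only in rows, so rows that repeat a pose let the fingers close, or fill a call up. It gives the time, the measured TCP pose, the force and the opening at its end, in the units of the state.
- status.get_obs(): the state, without advancing time (a new reading comes with each control period).
- camera(name): name is "scene" or "side" or "wrist"; returns a dict with "color" (384x512x3 uint8, red, green, blue), "vfov" (degrees; the focal length in pixels is half the picture's height over the tangent of half this angle, whatever the lens; pixels are square), "cx", "cy" (the principal point, pixels), "D" ([k1, k2, p1, p2, k3] as OpenCV has them; the pictures are not rectified), "rvec" (rotation vector, rad) and "tvec" (3), from world to camera coordinates, as OpenCV has them. Camera axes: x right, y down, z forward; pixel columns grow to the right and rows downward; lengths in m; the calibration is good to about 2 mm. A picture is of the moment at which its call begins. There is no depth.
- bot.job_done(): hands the job in, once; it reports no verdict.
The state is a dict: "time": time; "q": joint angles; "qd": joint speeds; "joint_efforts": joint torques, N m; "ee_pos": TCP position; "tcp_rot": TCP orientation; "wrist_force": force on the tool from outside, world axes, zero at the start; "torque": the same for the moment, N m; "opening": finger opening in m.
Only numpy, scipy, OpenCV 4.12 (cv2) and the standard library are available. Lean on these libraries where they do the work, as an engineer would, in place of code of your own. Each camera call takes 0.05 s, during which the arm holds its last target. There are 200 camera calls.

TASK

The slide bolt that locks the grey steel box has rusted stiff over the winter: work it free with short strokes, pushing it home and pulling it out again until it runs, and draw it fully back. Then lift the lid by its bar to about half open, so that it stands open by itself, and let go. Leave the snow globe, the ice cube tray and the chopstick holder where they stand.

Things in the scene. Friction and masses are not known exactly. Their poses are not given: they have to be found in the camera images.
- locker: grey steel storage box, fixed: 170 mm in its x (depth), 300 mm in its y (length), 100 mm high. Origin: centre of its underside, z up. x runs from the lid's free edge to the hinge edge, y runs along the box towards the bolt's outer end. Where y is above 30 mm: a closed flat deck with the bolt; below: the hinged lid. Deck and lid tops are both 100 mm above the desk
- bolt (a joint): slide bolt's travel (m) along the box's +y: 0 shut, 0.052 fully drawn (end stop). Starts near 0.0105. Slides with 4 N, but rust stops each pull dead, mostly between 0.019 and 0.027; pulling harder is no use. Each push home to its stop near 0.002 (below 0.003) sheds rust, and the next pull, taken to its stop, goes 2 mm farther. After 3 to 5 stopped pulls it runs. A stop shows as a rise beyond 15 N
- bolt_grip (a point): grip point of the bolt's handle, a brown rusted upright post 14 x 14 mm, sides along the box's x and y, moving with the bolt. On the post's axis, 150 mm above the desk, 16 mm below the post's top. Either pair of sides can be gripped. Nearby only the bolt's guides rise above the deck, to 121 mm above the desk, 33 mm to the -y and 65 mm to the +y side of the post when shut
- bolt_tip (a point): centre of the end face of the bolt's rod (12 mm thick, axis 108 mm above the desk), 75 mm to the box's -y side of the handle. It starts through a staple on the lid and is clear of the lid when the bolt's travel is above 0.033. The bolt stays where it is left
- lid (a joint): angle of the lid in radians: 0 shut, 1.5 at its stop. Stiff hinge: it stays at any angle it is left at; lifting at the bar takes about 6 N. It cannot be lifted while the bolt lies over it
- lid_bar (a point): middle of the lid's lifting bar: round steel bar 12 mm thick, 90 mm long, parallel to the box's y, its axis 35 mm above the lid's top; lid shut: 135 mm above the desk, at x -60, y -60 mm in the box's frame. Grip it across (fingers closing along the box's x); it can turn between the fingers as the lid swings
- lid_hinge (a point): point on the lid's hinge axis, at the box's far (+x) edge, 92 mm above the desk, in line with the bar's middle; the axis is parallel to the box's y. The bar swings up and towards +x about it at a radius of 151 mm (shut: 145 mm towards -x and 43 mm above the hinge)
- snow_globe: loose glass snow globe on a dark wooden foot, 72 mm wide, 91 mm high, beside the lid's end of the box; origin under its centre. Not to be disturbed
- ice_tray: loose empty orange ice cube tray, 100 x 170 x 32 mm, in front of the box; origin under its centre. Not to be disturbed
- chopsticks: loose white round holder, 54 mm wide, 105 mm high, with two white chopsticks that reach 218 mm; stands beyond the deck's end of the box; origin under its centre. Not to be disturbed

How it is judged (in metres and radians):
On the way, in this order (a step that is already met when the one before it is completed fails the run):
1. the bolt has been pushed back home at least once (below 5 mm) (value of joint bolt below 0.005 m), for 0.02 s.
2. the bolt is drawn (beyond 45 mm) with the lid still shut (value of joint bolt above 0.045 m and value of joint lid below 0.1 rad), for 0.1 s.
3. the lid is lifted beyond 0.5 rad (value of joint lid above 0.5 rad), for 0.1 s.
At the end, for the whole second after the job is handed in: the bolt is drawn beyond 45 mm, the lid stands still by itself opened beyond 0.5 rad, and snow globe, ice cube tray and chopstick holder are within 20 mm of where they stood (value of joint bolt above 0.045 m and value of joint lid above 0.5 rad and velocity of joint lid between -0.05 and 0.05 rad/s and distance of each of snow_globe, ice_tray, chopsticks from where it was at the start of the episode below 0.02 m); the robot touches nothing.
It fails at once if the snow globe is shifted by more than 20 mm or tipped (distance of snow_globe from where it was at the start of the episode above 0.02 m or angle between snow_globe's own z axis and vertical above 0.3 rad).
It fails at once if the ice cube tray is shifted by more than 20 mm (distance of ice_tray from where it was at the start of the episode above 0.02 m).
It fails at once if the chopstick holder is shifted by more than 20 mm or tipped (distance of chopsticks from where it was at the start of the episode above 0.02 m or angle between chopsticks's own z axis and vertical above 0.3 rad).
It also fails if it takes over 72 s, if anything falls off the work surface, if the arm or the gripper's body presses on something with over 40 N, if the wrist force passes 120 N, or if a joint passes its speed limit or range.

## Working session

There is one attempt and no reset: what is moved stays moved. The work goes in short steps, Python scripts to look and compute and a shell command to move; the robot and the scene stay as the last step left them, time stands still between calls to the robot, and variables do not carry over. Pictures are saved under pics/ and viewed, about 8 in all and at most 12, crops included, and the job is handed in when it is done.

```bash
ls; mkdir -p pics
cat > h.py <<'E'
import numpy as np, cv2
from workcell import status, camera, bot
from scipy.spatial.transform import Rotation as R
def K(c):
    f=c["color"].shape[0]/2/np.tan(np.radians(c["vfov"])/2)
    return np.array([[f,0,c["cx"]],[0,f,c["cy"]],[0,0,1.]])
def ray(c,uv):
    p=cv2.undistortPoints(np.array([[uv]],float),K(c),np.array(c["D"],float))[0,0]
    M=cv2.Rodrigues(np.array(c["rvec"],float))[0]
    return -M.T@np.ravel(c["tvec"]), M.T@np.array([p[0],p[1],1])
def onz(c,uv,z):
    o,d=ray(c,uv); return o+d*(z-o[2])/d[2]
def proj(c,P):
    return cv2.projectPoints(np.array(P,float).reshape(-1,3),np.array(c["rvec"],float),np.array(c["tvec"],float),K(c),np.array(c["D"],float))[0][:,0]
def save(c,n): cv2.imwrite("pics/"+n,c["color"][:,:,::-1])
E
python3 - <<'E'
from h import *
import pickle
d={n:camera(n) for n in("scene","side")}
pickle.dump(d,open("c0.pkl","wb"))
im=[d[n]["color"] for n in d]
cv2.imwrite("pics/a.png",d["scene"]["color"][:,:,::-1]);cv2.imwrite("pics/b.png",d["side"]["color"][:,:,::-1])
print(status.get_obs(),bot.grasp_offset)
E
```

```text
pics
{'time': 0.1, 'q': array([-7.14472616e+01,  5.01031347e+00,  1.00411677e+01,  9.50976522e+01,
       -2.57402778e-05,  8.99984411e+01]), 'qd': array([-0.03050295, -0.05169029,  0.12451297,  0.0637264 , -0.12234326,
        0.06112719]), 'joint_efforts': array([ 3.03919187e-04, -5.21562195e+01,  4.65654624e+01,  1.60482799e-02,
        1.42759387e-05,  8.14272681e-06]), 'ee_pos': array([ 0.17494167, -0.52125097,  0.23065072]), 'tcp_rot': array([-89.97948021,  89.93320204, 108.57481708]), 'wrist_force': array([ 1.27190941, -0.15706234,  0.58208284]), 'torque': array([ 0.01791086, -0.01010598, -0.0267181 ]), 'opening': 0.08552237677196117} 0.0187
```

View pics/a.png

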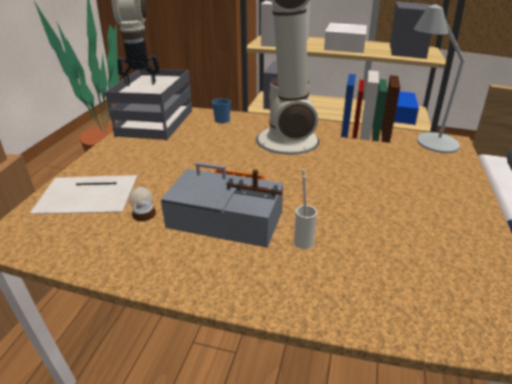

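View pics/b.png

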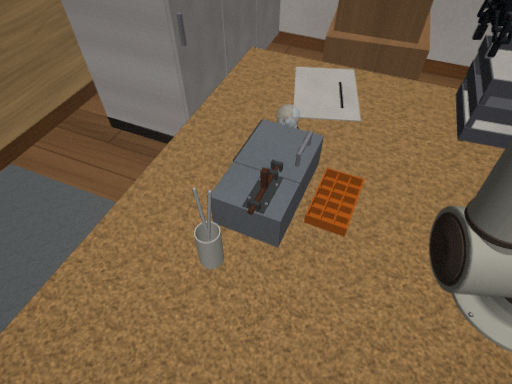

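The scene view shows the box (165–283, 170–242), its hinge edge facing the camera, with the globe at (143,203) and the holder at (305,227). In the side view the bolt post is near (265,180), the bar near (304,148) and the tray near (335,200). I'll enlarge both for corners.

Run:
```python
from h import *
import pickle
d=pickle.load(open("c0.pkl","rb"))
a=d["side"]["color"][100:275,180:370,::-1]; b=d["scene"]["color"][150:260,120:325,::-1]
cv2.imwrite("pics/c.png",cv2.resize(a,None,fx=3.3,fy=3.3,interpolation=cv2.INTER_CUBIC))
cv2.imwrite("pics/d.png",cv2.resize(b,None,fx=3.9,fy=3.9,interpolation=cv2.INTER_CUBIC))
```

```text
(no output)
```

View pics/c.png

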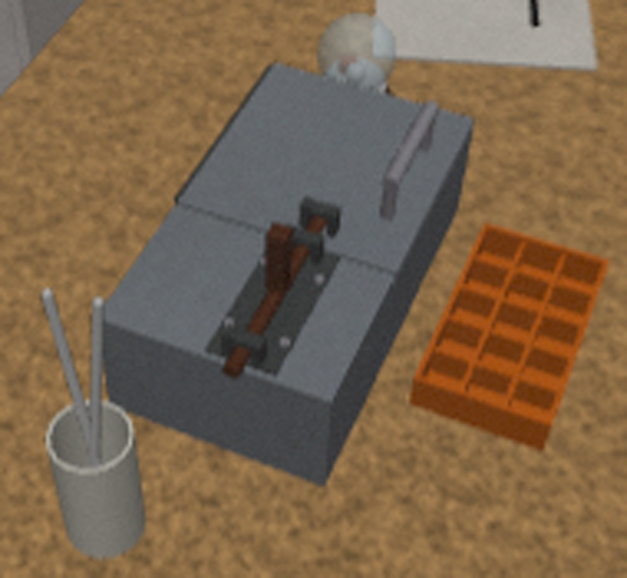

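View pics/d.png

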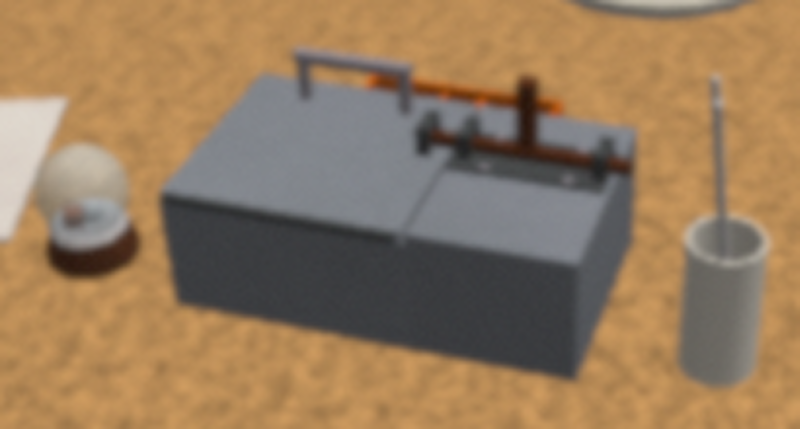

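Crop c: top corners at (275,64), (472,120), (332,402), (106,320); post top at (280,230); bar from (433,105) to (390,185). Crop d: post top at (527,80), bar ends (298,52) and (410,70).

Run:
```python
from h import *
import pickle
d=pickle.load(open("c0.pkl","rb")); S=d["side"];C=d["scene"]
s=lambda u,v:(u/3.3+180-.35,v/3.3+100-.35)
c=lambda u,v:(u/3.9+120-.37,v/3.9+150-.37)
P={k:onz(S,s(*p),.1)[:2] for k,p in dict(A=(275,64),B=(472,120),Cc=(332,402),D=(106,320)).items()}
for k in P: print(k,P[k])
A,B,Q,D=P.values()
print("side",[np.linalg.norm(x) for x in(A-B,Q-D,A-D,B-Q)])
ctr=(A+B+Q+D)/4; y=(Q+D-A-B);x=(A+D-B-Q)
print(ctr,np.degrees(np.arctan2(*y[::-1]))-90,np.degrees(np.arctan2(*x[::-1])))
P2=np.array([onz(C,c(*p),.1)[:2] for p in[(163,193),(265,75),(635,128),(580,265)]]);print("scene corners A B C D\n",P2,P2.mean(0))
print("post",onz(S,s(280,230),.166),onz(C,c(527,80),.166))
print("bar",onz(S,s(433,105),.138),onz(S,s(390,185),.138),onz(C,c(298,52),.138),onz(C,c(410,70),.138))
print("tray",[onz(S,s(*p),.032)[:2] for p in[(487,226),(607,262),(545,445),(412,400)]])
print("chop base",onz(C,c(720,370),0),onz(S,s(105,535),0),"globe",onz(C,c(95,262),0))
```

```text
A [ 0.64161516 -0.22425532]
B [ 0.4747883  -0.21923095]
Cc [0.48064419 0.07635975]
D [0.64250805 0.07168075]
side [np.float64(0.16690250496666392), np.float64(0.16193147381277265), np.float64(0.29593741519368827), np.float64(0.2956486977971643)]
[ 0.55988893 -0.07386144] -0.6536645580268896 -1.6909523820118846
scene corners A B C D
 [[ 0.6450337  -0.22056465]
 [ 0.47814406 -0.21641753]
 [ 0.48266632  0.07545983]
 [ 0.65166969  0.07475014]] [ 0.56437844 -0.07169305]
post [0.54417239 0.00966078 0.166     ] [0.54463276 0.01154676 0.166     ]
bar [ 0.49843388 -0.17879866  0.138     ] [ 0.50036606 -0.08571912  0.138     ] [ 0.5005729  -0.17601395  0.138     ] [ 0.50554703 -0.08673135  0.138     ]
tray [array([ 0.44141747, -0.18139013]), array([ 0.34588353, -0.17939574]), array([0.34899126, 0.00583471]), array([0.44359427, 0.004927  ])]
chop base [0.6146832  0.16533445 0.        ] [0.60330287 0.16877755 0.        ] globe [ 0.61330425 -0.30944504  0.        ]
```

```bash
cat >> h.py <<'E'
def tool():
    o=status.get_obs(); return o,np.array(o["ee_pos"]),R.from_euler("xyz",o["tcp_rot"],degrees=True).as_matrix()
def togo(P):
    o,p,M=tool(); print("t",o["time"],"p",p.round(4),"F",np.round(o["wrist_force"],1),"op",round(o["opening"],4),"q",np.round(o["q"],1)); print("tool-shift mm",(M.T@(np.array(P)-p)*1000).round(1))
E
python3 - <<'E'
from h import *
o,p,M=tool(); print(M.round(3)); togo([.544,.0105,.24])
E
```

```text
[[-0.     0.318 -0.948]
 [ 0.001 -0.948 -0.318]
 [-1.    -0.001  0.   ]]
t 0.1 p [ 0.1749 -0.5213  0.2307] F [ 1.3 -0.2  0.6] op 0.0855 q [-71.4   5.   10.   95.1  -0.   90. ]
tool-shift mm [  -8.9 -386.7 -519.1]
```

```bash
python3 -m jog '-5 -25 -33 2.5; -9 -70 -95 5; -9 -118 -159 8; -9 -166 -223 11; -9 -214 -287 14; -9 -262 -351 17; -9 -310 -415 19; -9 -345 -463 19.5' 1
python3 -m jog '0 -10 -18 0;0 -14 -28 0;0 -18 -38 0;0 -22 -47 0;0 -26 -53 0;0 -26 -53 0;0 -26 -53 0;0 -26 -53 0'
python3 - <<'E'
from h import *
togo([.544,.0105,.24]); print(tool()[2].round(3))
w=camera("wrist"); s=camera("side"); import pickle; pickle.dump((w,s),open("c1.pkl","wb"))
a=np.hstack([w["color"][:,:,::-1],s["color"][50:250,180:380][:,:,::-1].repeat(2,0).repeat(2,1)[:384,:280]]); cv2.imwrite("pics/e.png",a)
print(proj(w,[[.544,.0105,.166],[.501,-.132,.141]]))
E
```

```text
time: 1.1
ee_pos: [0.4485, -0.126, 0.2402]
tcp_rot: [135.9, 90.0, -45.1]
wrist_force: [0.6, -1.6, -0.3]
opening: 0.0853
time: 2.1
ee_pos: [0.501, -0.1029, 0.2404]
tcp_rot: [147.0, 90.0, -33.9]
wrist_force: [0.1, -0.6, 0.0]
opening: 0.0855
t 2.1 p [ 0.501  -0.1029  0.2404] F [ 0.1 -0.6  0. ] op 0.0855 q [-1.160e+01 -1.000e-01  5.800e+00  9.590e+01 -0.000e+00  1.693e+02]
tool-shift mm [   0.4 -114.1  -41.1]
[[ 0.    -0.017 -1.   ]
 [-0.    -1.     0.017]
 [-1.     0.    -0.   ]]
[[102.51241362 151.68503841]
 [291.57225789 194.05159277]]
```

View pics/e.png

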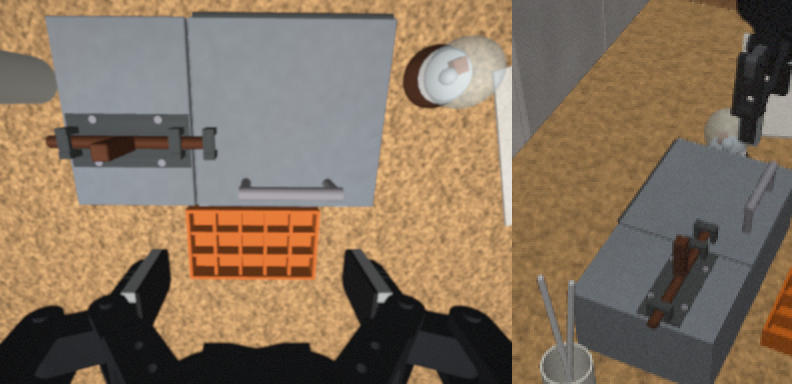

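The wrist view agrees with the estimate: post top seen at about (102,150) and predicted at (102.5,151.7), bar middle at (291,193) and predicted at (291.6,194). Joint 6 is close to its limit, so I'll turn −90° and grip along the box's x, which also suits the bar.

```bash
python3 -m jog '0 -14 -5 -10; 0 -32 -11 -20; 0 -50 -18 -30; 0 -68 -25 -40; 0 -86 -31 -50; 0 -104 -37 -60; 0 -112 -40 -70; 0 -114 -41 -80' 1
python3 -m jog '0 0 0 -5;0 0 0 -10;10 0 0 -10;20 0 0 -10;30 0 0 -10;40 0 0 -10;40 0 0 -10;40 0 0 -10'
python3 - <<'E'
from h import *
togo([.544,.0105,.131]); print(tool()[2].round(3))
w=camera("wrist"); save(w,"f.png")
print(proj(w,[[.544,.0105,.166]]))
E
```

```text
time: 3.2
ee_pos: [0.5442, 0.0111, 0.2402]
tcp_rot: [-96.9, 90.0, 162.5]
wrist_force: [0.1, 0.1, 0.0]
opening: 0.085
time: 4.2
ee_pos: [0.5442, 0.0105, 0.2005]
tcp_rot: [96.9, 90.0, 5.9]
wrist_force: [0.0, 0.6, 0.6]
opening: 0.0852
t 4.2 p [0.5442 0.0105 0.2005] F [0.  0.6 0.6] op 0.0852 q [ 1.1  3.6  5.2 91.6  0.  92.1]
tool-shift mm [69.5 -0.2  0. ]
[[ 0.     1.    -0.017]
 [ 0.    -0.017 -1.   ]
 [-1.     0.    -0.   ]]
[[256.2079248  227.03004936]]
```

View pics/f.png

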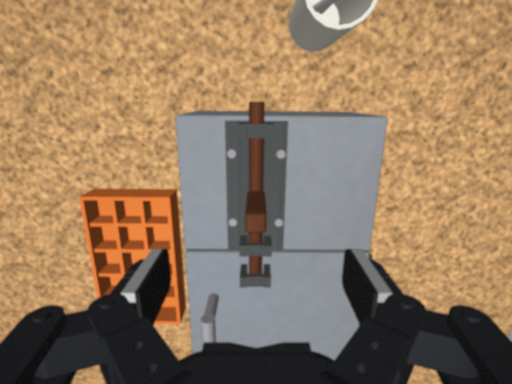

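The post top is at (256,222) against a predicted (256,227), so it is centred between the fingers. I'll go down and grip.

```bash
python3 -m jog '20 0 0 0;40 0 0 0;55 0 0 0;65 0 0 0;69 0 0 0;69 0 0 0;69 0 0 0;69 0 0 0' 1
python3 -m jog '0 0 0 0;0 0 0 0;0 0 0 0;0 0 0 0;0 0 0 0;0 0 0 0;0 0 0 0;0 0 0 0' 0 80
```

```text
time: 5.25
ee_pos: [0.5443, 0.0105, 0.1317]
tcp_rot: [90.8, 90.0, -0.1]
wrist_force: [0.6, -0.8, -0.4]
opening: 0.085
time: 6.25
ee_pos: [0.5438, 0.0105, 0.1315]
tcp_rot: [-89.0, 90.0, -179.9]
wrist_force: [-5.4, -0.0, 5.0]
opening: 0.0128
```

```bash
python3 -m jog '0 0 3 0;0 0 5 0;0 0 7 0;0 0 8 0;0 0 8.5 0;0 0 9 0;0 0 9 0;0 0 9 0'
python3 -m jog '0 0 -3 0;0 0 -6 0;0 0 -9 0;0 0 -11 0;0 0 -13 0;0 0 -15 0;0 0 -16 0;0 0 -16 0'
```

```text
time: 7.25
ee_pos: [0.5436, 0.0022, 0.1315]
tcp_rot: [-156.0, 89.9, 113.1]
wrist_force: [-4.7, 3.8, 4.9]
opening: 0.013
time: 8.25
ee_pos: [0.5439, 0.0169, 0.1315]
tcp_rot: [-19.4, 89.9, -110.4]
wrist_force: [-4.4, -3.7, 3.8]
opening: 0.0125
```

```bash
python3 -m jog '0 0 -1 0;0 0 -2 0;0 0 -3 0;0 0 -4 0;0 0 -5 0;0 0 -6 0;0 0 -7 0;0 0 -7 0'
```

```text
time: 9.25
ee_pos: [0.544, 0.0219, 0.1315]
tcp_rot: [-4.1, 89.7, -95.1]
wrist_force: [-5.5, -15.2, 5.5]
opening: 0.0129
```

```bash
python3 -m jog '0 0 -1 0;0 0 -2 0;0 0 3 0;0 0 9 0;0 0 15 0;0 0 20 0;0 0 24 0;0 0 26 0'
python3 -m jog '0 0 0 0;0 0 0 0;0 0 -6 0;0 0 -12 0;0 0 -16 0;0 0 -20 0;0 0 -22 0;0 0 -24 0'
```

```text
time: 10.25
ee_pos: [0.5435, 0.0009, 0.1315]
tcp_rot: [-173.5, 89.7, 95.6]
wrist_force: [-5.5, 20.4, 4.7]
opening: 0.0126
time: 11.25
ee_pos: [0.544, 0.0218, 0.1314]
tcp_rot: [-13.8, 89.9, -104.8]
wrist_force: [-4.6, -4.8, 4.3]
opening: 0.0125
```

```bash
python3 -m jog '0 0 -1 0;0 0 -2 0;0 0 -3 0;0 0 -4 0;0 0 -5 0;0 0 -5 0;0 0 -5 0;0 0 -5 0'
```

```text
time: 12.25
ee_pos: [0.544, 0.0241, 0.1315]
tcp_rot: [-3.4, 89.6, -94.5]
wrist_force: [-5.1, -19.5, 3.7]
opening: 0.0127
```

```bash
python3 -m jog '0 0 6 0;0 0 12 0;0 0 18 0;0 0 23 0;0 0 27 0;0 0 29 0;0 0 30 0;0 0 30 0'
python3 -m jog '0 0 -5 0;0 0 -11 0;0 0 -17 0;0 0 -22 0;0 0 -26 0;0 0 -29 0;0 0 -31 0;0 0 -32 0'
```

```text
time: 13.25
ee_pos: [0.5435, 0.0008, 0.1314]
tcp_rot: [-174.0, 89.6, 95.2]
wrist_force: [-4.9, 19.1, 3.9]
opening: 0.013
time: 14.25
ee_pos: [0.5441, 0.0262, 0.1315]
tcp_rot: [-2.0, 89.6, -93.1]
wrist_force: [-5.2, -23.1, 5.0]
opening: 0.0129
```

```bash
python3 -m jog '0 0 6 0;0 0 12 0;0 0 18 0;0 0 24 0;0 0 28 0;0 0 31 0;0 0 32 0;0 0 32 0'
python3 -m jog '0 0 -5 0;0 0 -11 0;0 0 -17 0;0 0 -22 0;0 0 -26 0;0 0 -30 0;0 0 -33 0;0 0 -34 0'
```

```text
time: 15.25
ee_pos: [0.5435, 0.0007, 0.1314]
tcp_rot: [-174.2, 89.6, 95.0]
wrist_force: [-5.2, 19.0, 4.1]
opening: 0.0129
time: 16.25
ee_pos: [0.5442, 0.0283, 0.1314]
tcp_rot: [-2.6, 89.6, -93.7]
wrist_force: [-5.3, -23.2, 4.5]
opening: 0.0129
```

```bash
python3 -m jog '0 0 6 0;0 0 12 0;0 0 18 0;0 0 24 0;0 0 29 0;0 0 33 0;0 0 34 0;0 0 34 0'
python3 -m jog '0 0 -5 0;0 0 -11 0;0 0 -17 0;0 0 -22 0;0 0 -27 0;0 0 -31 0;0 0 -34 0;0 0 -36 0'
```

```text
time: 17.25
ee_pos: [0.5435, 0.0007, 0.1315]
tcp_rot: [-174.6, 89.6, 94.6]
wrist_force: [-5.9, 18.9, 4.2]
opening: 0.0127
time: 18.25
ee_pos: [0.5443, 0.0329, 0.1315]
tcp_rot: [-7.3, 89.9, -98.3]
wrist_force: [-5.2, -4.7, 4.9]
opening: 0.0128
```

It now runs, with only about 5 N at 0.033. Drawing it to the end stop.

```bash
python3 -m jog '0 0 -3 0;0 0 -6 0;0 0 -10 0;0 0 -14 0;0 0 -17 0;0 0 -19 0;0 0 -20 0;0 0 -20 0'
```

```text
time: 19.25
ee_pos: [0.5447, 0.052, 0.1315]
tcp_rot: [2.1, 89.8, -88.9]
wrist_force: [-4.3, -10.0, 4.2]
opening: 0.013
```

```bash
python3 -m jog '0 0 1 0;0 0 1 0;0 0 1 0;0 0 1 0;0 0 1 0;0 0 1 0;0 0 1 0;-5 0 1 0' 1
python3 -m jog '-15 0 0 0;-30 0 0 0;-45 0 0 0;-60 0 0 0;-70 0 0 0;-75 0 0 0;-75 0 0 0;-75 0 0 0'
python3 - <<'E'
from h import *
togo([.501,-.132,.21]); print(tool()[2].round(3))
E
```

```text
time: 20.25
ee_pos: [0.5446, 0.0524, 0.1361]
tcp_rot: [-83.2, 90.0, -174.1]
wrist_force: [0.2, 0.2, -0.3]
opening: 0.0852
time: 21.25
ee_pos: [0.5446, 0.0525, 0.2107]
tcp_rot: [-83.1, 89.9, -174.1]
wrist_force: [-0.4, -0.7, -1.2]
opening: 0.0852
t 21.25 p [0.5446 0.0525 0.2107] F [-0.4 -0.7 -1.2] op 0.0852 q [ 5.5  4.2  7.  92.8 -0.  96.5]
tool-shift mm [  0.7 -40.6 185.2]
[[-0.001  1.    -0.017]
 [-0.    -0.017 -1.   ]
 [-1.    -0.001  0.   ]]
```

```bash
python3 -m jog '0 -4 18 0;0 -11 50 0;0 -20 90 0;0 -29 130 0;0 -36 162 0;0 -40 180 0;0 -41 185 0;0 -41 185 0'
python3 - <<'E'
from h import *
togo([.501,-.132,.123])
w=camera("wrist"); s=camera("side")
a=np.hstack([w["color"],s["color"][50:242,180:320].repeat(2,0).repeat(2,1)]); cv2.imwrite("pics/g.png",a[:,:,::-1])
print(proj(w,[[.501,-.132,.141]]))
E
```

```text
time: 22.25
ee_pos: [0.5008, -0.1316, 0.2112]
tcp_rot: [-148.9, 90.0, 120.1]
wrist_force: [-0.2, -0.1, -1.3]
opening: 0.0855
t 22.25 p [ 0.5008 -0.1316  0.2112] F [-0.2 -0.1 -1.3] op 0.0855 q [-14.7   0.2   2.9  92.7   0.   76.2]
tool-shift mm [88.2  0.2  0.4]
[[256.71784377 208.52410145]]
```

View pics/g.png

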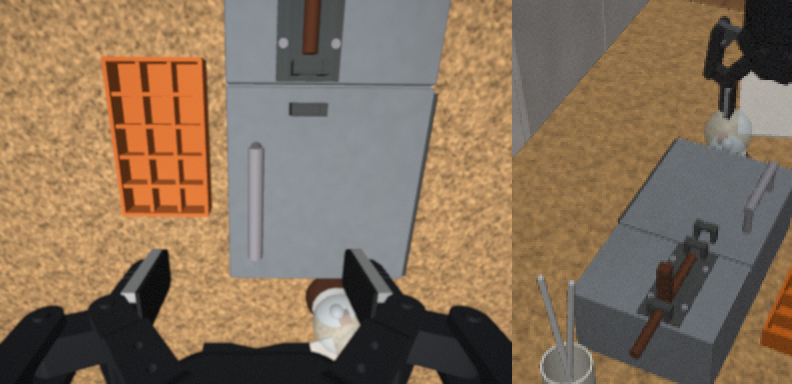

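The bolt is clear of the staple and the bar is centred at (256,203). Going down onto the bar.

```bash
python3 -m jog '20 0 0 0;40 0 0 0;60 0 0 0;75 0 0 0;83 0 0 0;87 0 0 0;87 0 0 0;87 0 0 0'
python3 -m jog '0 0 0 0;0 0 0 0;0 0 0 0;0 0 0 0;0 0 0 0;0 0 0 0;0 0 0 0;0 0 0 0' 0 40
python3 - <<'E'
from h import *
togo([.501,-.132,.124])
a0=np.arctan2(43,145); r=151.2
for t in np.arange(.1,.81,.1):
    print(round(t,1), "tool x", -round(r*np.sin(a0+t)-43,1),"tool y",round(145-r*np.cos(a0+t),1))
E
```

```text
time: 23.35
ee_pos: [0.501, -0.1319, 0.1249]
tcp_rot: [75.2, 90.0, -15.8]
wrist_force: [-0.3, 0.4, 0.3]
opening: 0.0856
time: 24.35
ee_pos: [0.5002, -0.1318, 0.1244]
tcp_rot: [-88.9, 89.9, -179.9]
wrist_force: [-5.6, 0.2, 3.3]
opening: 0.0103
t 24.35 p [ 0.5002 -0.1318  0.1244] F [-5.6  0.2  3.3] op 0.0103 q [-14.8  -0.2  -7.1  83.2  -0.   76.2]
tool-shift mm [0.4 0.8 0.2]
0.1 tool x -14.2 tool y 5.1
0.2 tool x -27.9 tool y 11.5
0.3 tool x -40.9 tool y 19.2
0.4 tool x -53.0 tool y 28.2
0.5 tool x -64.2 tool y 38.4
0.6 tool x -74.3 tool y 49.6
0.7 tool x -83.3 tool y 61.8
0.8 tool x -90.9 tool y 74.8
```

```bash
python3 -m jog '-7 2.3 0 0;-14.2 5.1 0 0;-21 8.2 0 0;-27.9 11.5 0 0;-34.5 15.2 0 0;-40.9 19.2 0 0;-47 23.6 0 0;-53 28.2 0 0'
python3 -m jog '-5.7 5 0 0;-11.2 10.2 0 0;-16.4 15.7 0 0;-21.3 21.4 0 0;-26 27.5 0 0;-30.3 33.6 0 0;-34.3 40 0 0;-34.3 40 0 0'
```

```text
time: 25.35
ee_pos: [0.5267, -0.1324, 0.1772]
tcp_rot: [-87.5, 89.7, -178.5]
wrist_force: [-15.4, -1.8, 1.4]
opening: 0.01
time: 26.35
ee_pos: [0.5675, -0.1334, 0.2149]
tcp_rot: [-9.0, 89.9, -100.0]
wrist_force: [-17.8, -1.3, 20.6]
opening: 0.01
```

```bash
python3 -m jog '0 0 0 0;0 0 0 0;0 0 0 0;0 0 0 0;0 0 0 0;0 0 0 0;0 0 0 0;0 0 0 0' 0.35
python3 - <<'E'
from h import *
o=status.get_obs(); print(o["wrist_force"],o["opening"])
s=camera("side"); w=camera("wrist")
a=np.hstack([w["color"],s["color"][30:222,200:340].repeat(2,0).repeat(2,1)]); cv2.imwrite("pics/i.png",a[:,:,::-1])
E
```

```text
time: 27.35
ee_pos: [0.5689, -0.133, 0.2116]
tcp_rot: [132.7, 90.0, 41.7]
wrist_force: [-0.3, 0.1, -0.1]
opening: 0.0299
[-0.33853708  0.08234056 -0.11447172] 0.02993824718180583
```

View pics/i.png

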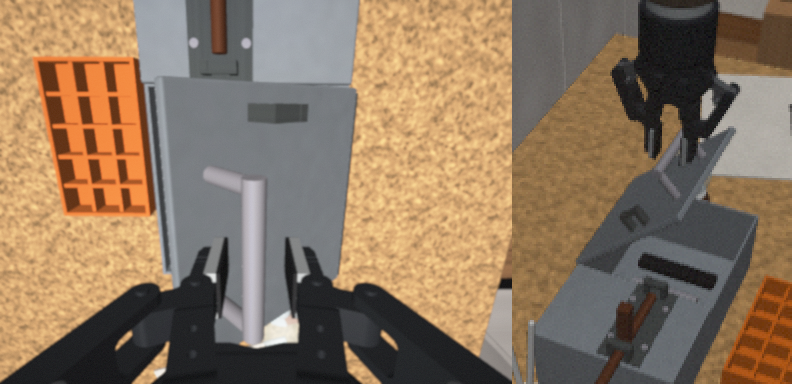

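The lid stands open (side panel), the bar (255,180–340) is free between the fingers, and the wrist force is zero. I'll withdraw straight up.

```bash
python3 -m jog '-10 0 0 0;-25 0 0 0;-40 0 0 0;-60 0 0 0;-75 0 0 0;-85 0 0 0;-90 0 0 0;-90 0 0 0'
python3 - <<'E'
from h import *
import pickle
o=status.get_obs(); print(o["time"],o["wrist_force"],o["ee_pos"])
s=camera("side"); c=camera("scene"); d=pickle.load(open("c0.pkl","rb"))
cv2.imwrite("pics/j.png",np.hstack([s["color"][50:285,170:380],c["color"][130:365,60:340]]).repeat(1,0)[:,:,::-1])
# loose-object check: masks in side/scene before vs now
def org(i): h=cv2.cvtColor(i,cv2.COLOR_RGB2HSV); m=cv2.inRange(h,(3,200,120),(13,255,255)); v,u=np.nonzero(m[150:240,300:380]); return u.mean(),v.mean(),len(u)
print(org(d["side"]["color"]),org(s["color"]))
for n,im,(u0,v0,u1,v1) in(("globe",c,(125,180,160,225)),("chop",c,(290,165,322,252))):
    print(n,np.abs(d["scene"]["color"][v0:v1,u0:u1].astype(int)-im["color"][v0:v1,u0:u1]).mean())
# lid free-edge: angle from bar position at grasp
E
```

```text
time: 28.45
ee_pos: [0.569, -0.133, 0.3017]
tcp_rot: [77.5, 90.0, -13.5]
wrist_force: [-0.5, 0.2, -0.4]
opening: 0.0299
28.45 [-0.50409056  0.17249611 -0.43228724] [ 0.56903222 -0.13295308  0.30169461]
(np.float64(34.924662965900076), np.float64(50.02616970658208), 1261) (np.float64(34.912875867386276), np.float64(50.20740169622205), 1297)
globe 3.3274074074074074
chop 4.0209530651340994
```

View pics/j.png

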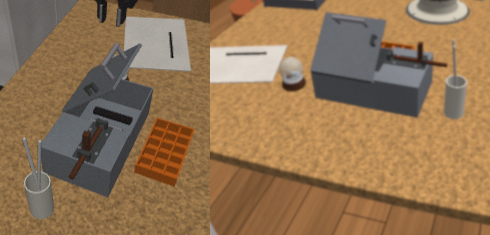

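The lid stands about half open by itself, the bolt is drawn, the loose things are unmoved, and the gripper is clear. Handing in.

```bash
python3 -c "
from workcell import bot; print(bot.job_done())"
```

```text
the job is handed in; nothing more can be done
None
```

The bolt is free and fully drawn, the lid stands about half open by itself, and the job was handed in at about 28.5 s of the 72 s allowed. No verdict was reported.

- **Bolt:** I gripped the post and pushed the bolt home five times. Four pulls stopped dead, at about 22, 24, 26 and 28 mm. The fifth ran freely to the end stop at about 52 mm. The first push home showed only about 4 N, so I can't say it reached the stop. The next four showed 19–20 N.
- **Lid:** I lifted it by the bar to roughly 0.75 rad, judged from the gripper's travel rather than measured. Sideways force reached about 18 N during the lift. After letting go it stayed open.
- **Last checks:** Wrist force was about zero and the gripper was 90 mm clear of the lid. The tray's position in the picture changed by less than 0.3 pixel. The snow globe and chopstick holder matched their starting pictures to within small noise. None of the last checks disagreed.

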